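# Shift the jar roller to the yellow gear

### The arm

A 6-joint arm with a two-finger parallel gripper is mounted at the origin on the work surface. World frame = base frame: x ahead of the robot, y to its left, z up, the work surface at z = 0. Lengths are in m, angles in rad, forces in N, time in s.
With the tool pointing down it reaches from about 0.25 to 0.775 m from the base axis. Payload 4 kg.
Tool frame: the origin (TCP) lies at the very end of the fingers, on their centre line; the grasp point (between the pads) lies 19 mm behind it; z points along the fingers, y is the direction in which the jaws open and shut (so a half turn about z gives the same grasp; the last joint's range is limited). The gripper opens to 94 mm and grips with 3 to 60 N. Pads are 16 mm wide; open, the fingers measure 119 mm over their backs; the gripper's body (75 mm by 177 mm) begins 78 mm behind the grasp point.
Start: joints at [1.181, 0.087, 1.371, -0, 1.684, -0.103], TCP at [0.156, 0.528, 0.206] pointing down, gripper open.
Joint ranges: [-3.1, 3.1], [-0.76, 2.03], [0.27, 2.55], [-1.08, 4.22], [0.17, 2.65], [-2.57, 2.57]. Speed limits (rad/s): [2.79, 2.79, 3.14, 3.14, 3.14, 3.14].

### API

Orientations are given as [roll, pitch, yaw] about the fixed x, y, z axes, in that order (R = Rz(yaw) Ry(pitch) Rx(roll)).
In Python, from bench import robot, snapshot, models gives the robot as it stands.
- The arm moves only by the tool arm_command, never from a script. Its argument "commands" is text: rows parted by semicolons, each of 7 numbers parted by spaces: the shift along the tool's x, y, z in mm, then the turn, a rotation vector about the tool's x, y, z in degrees, then the opening, from 0 (shut) to 1 (fully open). In form: tx ty tz rx ry rz hand; .... A call has 1 to 12 rows; each row shifts and turns the pose as measured when the row begins, along the tool's axes as they then stand; what a row does not reach is not made up. A row lasts 1/8 s, in which the tool goes at most 62.5 mm and 10.7 degrees, less where a joint would pass 70% of its speed; a pose out of reach is approached as far as the arm can. A call is refused whole if a number of a shift passes 62.5 or a number of a turn 10.7, either way. A call with a gripper value outside its range is refused whole. The fingers move at their own pace and stop on an object; the grip force is fixed at half the most. Time passes only in rows, so rows that do not move let the fingers close. It gives the time, the measured TCP pose, the force and the opening at its end, in the units of the state.
- robot.get_obs(): the state, without advancing time (a new reading comes with each control period).
- snapshot(name): name is "side" or "top" or "wrist"; returns a dict with "img" (384x512x3 uint8, blue, green, red), "camera_matrix" (3x3 intrinsics, pixels), "origin" and "rotation" of the camera in the world. Camera axes: x right, y down, z forward; pixel columns grow to the right and rows downward; lengths in m; the calibration is good to about 2 mm. A picture is of the moment at which its call begins. There is no depth.
- robot.close_job(): hands the job in, once; it reports no verdict.
Trained networks look in a picture, given as the dict that the camera call returned (one of the last four; its "shot" number tells which), for a name from the list of things; names that differ only in an ending like _2 or _b are one class to them, and where a whole thing is asked for, a point or a joint stands for the part that bears it (a point fixed in the world has none). Each returns a list of dicts, best first, with "conf" (0 to 1); they miss things now and then, are a little off and sometimes report something else, mostly with a low value. They report only what shows in the picture. A call takes as long as a camera call.
- models.spot_in(query, picture): "bbox" ([left, top, width, height] as shares, 0 to 1, of the picture: columns of its width, rows of its height, round what is visible of it).
- models.tip_of(query, picture): "centre" ([column, row] as shares, 0 to 1, of the picture: columns of its width, rows of its height: a listed point, or the origin of a listed thing).
The state is a dict: "time": time; "joint_positions": joint angles; "qvel": joint speeds; "joint_torque": joint torques, N m; "tool_pos": TCP position; "ee_rot": TCP orientation; "wrist_force": force on the tool from outside, world axes, zero at the start; "wrist_torque": the same for the moment, N m; "width": finger opening in m.
Only numpy, scipy, OpenCV 4.12 (cv2) and the standard library are available. Lean on these libraries where they do the work, as an engineer would, in place of code of your own. Each camera call takes 0.05 s, during which the arm holds its last target. There are 200 camera calls.

### The job

On the jar roller that mixes the paint, push the gear lever through its H-shaped gate, from wherever it stands in the left leg (as seen from the robot) across into the right leg and fully home into the slot with the yellow mark, without running it into the red-marked slot on the way. Push the knob gently with the shut fingertips or the outside of the fingers, do not pinch it, and leave the jar, tin and palette knife standing around the machine where they are. Finish clear of everything.

Things in the scene. Friction and masses are not known exactly. Their poses are not given: they have to be found in the camera images.
- roller: Green jar roller, fixed: gearbox 140 x 140 mm, 120 mm tall, gate plate on top; behind it (own x 70 to 305 mm) a roller bed with a jar lying on it, up to 147 mm tall. Origin on the table under the gate's middle; own x away from the robot at yaw 0, y left, z up; yawed up to 0.45 rad. The lever's pivot is 40 mm above the origin.
- gate_middle (a point): Middle of the H on the plate's top face, 120 mm above the table, frame parallel to roller. The H: two legs along own x at y = +22 mm (left) and -22 mm (right), each 34 mm to either side of the middle, joined by a crossbar along y at x = 0. Slots are 18 mm wide (stem 12 mm: 3 mm of play each way), the plate 5 mm thick.
- lever_knob (a point): Centre of the black ball knob (38 mm diameter), 155 mm from the pivot, 195 mm above the table when upright. The lever tilts, so the knob moves twice as far as the stem in the gate: 44 mm left or right of the middle in the legs, about 48 mm fore or aft when home; it drops up to 15 mm as it leans. It starts anywhere along the left leg. z axis along the lever.
- lever_stem (a point): Point on the axis of the lever's round steel stem (12 mm diameter), 77.5 mm from the pivot, at the level of the gate plate.
- lever (a joint): Fore and aft lean in rad: 0 neutral (stem in the crossbar), positive towards the machine's own +x; about +0.30 home in a far slot, -0.30 home in a near one, where a stiff rubber buffer begins; hard stop at about +-0.36. No return spring: friction holds it where it is left; about 2 N at the knob moves it.
- lever_cross (a joint): Sideways lean of the lever in rad: about +0.28 in the left leg (own +y), -0.28 in the right leg (own -y), where the same kind of rubber buffer begins.
- yellow_mark: Yellow disc, 20 mm diameter, 2 mm thick, flat on the gate plate outboard of the slot it names, one end of the right leg (either far or near; yellow and red swap places). Origin at its underside.
- red_mark: Red disc of the same size beside the other end of the right leg: the slot to keep out of.
- yellow_slot (a point): Where the stem stands when home in the yellow-marked slot, at the top face of the gate plate: 24 mm inboard (own +y of the machine) of the yellow disc's centre, and 24 mm fore or aft of the crossbar's middle line.
- red_slot (a point): The same for the red-marked slot.
- blue_mark: Blue disc of the same size beside one end of the left leg; it does not matter here.
- white_mark: White disc of the same size beside the other end of the left leg; it does not matter here.
- paint_jar: Loose orange paint jar with a white lid, 64 mm diameter, 85 mm tall, standing to the left of the gearbox. Origin at the centre of its underside. Leave it alone.
- paint_tin: Loose blue and steel paint tin, 76 mm diameter, 95 mm tall, standing to the right of the gearbox. Origin at the centre of its underside. Leave it alone.
- palette_knife: Loose broad palette knife about 200 mm long, steel blade and wooden handle, lying flat on the table in front of the gearbox. Leave it alone.

How it is judged:
On the way, in this order (a step that is already met when the one before it is completed fails the run):
1. the lever is in the right leg (value of joint lever_cross below -0.22 rad), for 0.1 s.
2. the lever is home in the yellow-marked slot (horizontal distance between lever_stem and yellow_slot below 0.0065 m), for 0.2 s.
At the end, for the whole second after the job is handed in: The lever's stem rests within 6.5 mm of the home point of the yellow-marked slot, measured level at the gate plate; the jar, tin and palette knife are within 20 mm of where they stood (horizontal distance between lever_stem and yellow_slot below 0.0065 m and velocity of joint lever between -0.05 and 0.05 rad/s and distance of each of paint_jar, paint_tin, palette_knife from where it was at the start of the episode below 0.02 m); the robot touches nothing.
It fails at once if the lever is pushed more than about 10 mm into the red-marked slot (horizontal distance between lever_stem and red_slot below 0.014 m).
It fails at once if the lever is forced: more than 45 N between the fingers and the lever (contact force between the fingers and lever above 45 N).
It fails at once if the knob or stem is taken between the fingers: the grasp point lies within 11 mm of the lever's axis, either way, while the fingers press on it (x of the grasp point in the frame of lever_knob between -0.011 and 0.011 m and y of the grasp point in the frame of lever_knob between -0.011 and 0.011 m and z of the grasp point in the frame of lever_knob below 0.022 m and contact force between the fingers and lever above 2 N).
It fails at once if the jar, tin or palette knife is lifted or knocked over (height (world z) of any of paint_jar, paint_tin above 0.02 m or height (world z) of palette_knife above 0.03 m or angle between any of paint_jar, paint_tin's own z axis and vertical above 0.3 rad).
It also fails if it takes over 54 s, if anything falls off the work surface, if the arm or the gripper's body presses on something with over 40 N, if the wrist force passes 120 N, or if a joint passes its speed limit or range.

## Working session

There is one attempt and no reset: what is moved stays moved. The work goes in short steps, Python scripts to look and compute and a tool call to move; the robot and the scene stay as the last step left them, time stands still between calls to the robot, and variables do not carry over. Pictures are saved under pics/ and viewed, about 8 in all and at most 12, crops included, and the job is handed in when it is done.

Besides the shell and the picture viewer there is one more tool, called by a JSON object that holds its "fn" and its "kwargs", one argument or row to a line. arm_command: Moves the arm, as the interface text tells. Its arguments: {"type":"object","properties":{"commands":{"type":"string"}},"required":["commands"]}

```bash
mkdir -p pics
cat > h.py <<'E'
import numpy as np, cv2
from scipy.spatial.transform import Rotation as R
from bench import robot, snapshot, models
def ray(p,c):
    uv=np.array([c[0]*512,c[1]*384,1.]); d=np.array(p['rotation'])@np.linalg.inv(np.array(p['camera_matrix']))@uv
    return np.array(p['origin']),d/np.linalg.norm(d)
def onz(p,c,z):
    o,d=ray(p,c); return o+d*(z-o[2])/d[2]
def tri(rs):
    A=sum(np.eye(3)-np.outer(d,d) for o,d in rs); b=sum((np.eye(3)-np.outer(d,d))@o for o,d in rs)
    return np.linalg.solve(A,b)
E
python3 - <<'E'
from h import *
np.set_printoptions(precision=4,suppress=True)
o=robot.get_obs(); print(o['time'],o['tool_pos'],o['ee_rot'],o['width'])
P={n:snapshot(n) for n in('top','side')}
cv2.imwrite('pics/a.png',np.vstack([cv2.resize(P[n]['img'],(400,300)) for n in P]))
Z=dict(gate_middle=.12,yellow_mark=.12,red_mark=.12,blue_mark=.12,white_mark=.12,lever_knob=.19,lever_stem=.117,roller=0,paint_jar=0,paint_tin=0,palette_knife=0)
for q,z in Z.items():
    rs=[]
    for n in P:
        t=models.tip_of(q,P[n])
        for k in t[:2]: print(q,n,round(k['conf'],2),np.array(k['centre'])*[512,384],onz(P[n],k['centre'],z))
        if t: rs.append(ray(P[n],t[0]['centre']))
    if len(rs)==2: print('   tri',tri(rs))
for n in P: print(n,P[n]['origin'])
E
```

```text
0.0 [0.1554 0.527  0.2043] [-3.1394 -0.0002  2.8548] 0.09383476777625892Traceback (most recent call last):
  File "<stdin>", line 11, in <module>
  File "h.py", line 8, in onz
    o,d=ray(p,c); return o+d*(z-o[2])/d[2]
                                      ~^^^
IndexError: invalid index to scalar variable.
```

View pics/a.png

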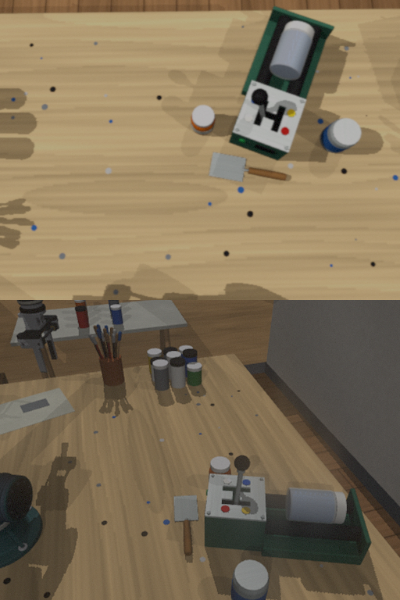

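The picture shows the knob in the left leg at the far end. Yellow is the far right slot and red the near right one, with the jar on the left, the tin on the right and the knife in front. Next I'll check the camera rotation format, which is what broke the script.

```bash
cat > m.py <<'E'
from h import *
np.set_printoptions(precision=4,suppress=True)
P={n:snapshot(n) for n in('top','side')}
for n in P: print(n,P[n]['origin'],np.array(P[n]['rotation']).tolist())
Z=dict(gate_middle=.12,yellow_mark=.12,red_mark=.12,blue_mark=.12,white_mark=.12,lever_knob=.19,lever_stem=.117,roller=0,paint_jar=0,paint_tin=0,palette_knife=0)
for q,z in Z.items():
    rs=[]
    for n in P:
        t=models.tip_of(q,P[n])
        for k in t[:2]: print(q,n,round(k['conf'],2),np.array(k['centre'])*[512,384],onz(P[n],k['centre'],z))
        if t: rs.append(ray(P[n],t[0]['centre']))
    if len(rs)==2: print('   tri',tri(rs))
E
python3 - <<'E'
s=open('h.py').read()
s=s.replace("d=np.array(p['rotation'])@","d=rot(p['rotation'])@")
s=s.replace("def ray","def rot(r):\n    r=np.array(r,float)\n    if r.shape==(3,3): return r\n    return (R.from_quat(np.r_[r[1:],r[0]]) if r.size==4 else R.from_euler('xyz',r)).as_matrix()\ndef ray",1)
open('h.py','w').write(s)
E
python3 m.py
```

```text
top [0.3453 0.0428 0.9655] [-2.9338978597078738, 0.00010933716494121448, -1.5859153470214684]
side [ 0.3499 -0.6924  0.7664] [-2.2673533409111464, 0.010255060395693016, -0.2665351635973905]
gate_middle top 0.56 [344.9856 145.8048] [ 0.5953 -0.1367  0.12  ]
gate_middle side 0.89 [303.104  246.1824] [ 0.5973 -0.1304  0.12  ]
   tri [ 0.5944 -0.1356  0.1257]
yellow_mark top 0.67 [371.6096 143.0016] [ 0.6001 -0.1873  0.12  ]
yellow_mark side 0.66 [314.4192 268.8   ] [ 0.5978 -0.1888  0.12  ]
yellow_mark side 0.62 [279.296 235.392] [ 0.5625 -0.0906  0.12  ]
   tri [ 0.5994 -0.1875  0.1186]
red_mark top 0.45 [364.0832 168.8832] [ 0.55   -0.1698  0.12  ]
red_mark side 0.61 [296.2944 286.8864] [ 0.5524 -0.2186  0.12  ]
red_mark side 0.54 [286.3104 268.1856] [ 0.5492 -0.1735  0.12  ]
   tri [ 0.5649 -0.1826  0.0705]
blue_mark side 0.43 [316.6208 234.0096] [ 0.6341 -0.107   0.12  ]
lever_knob top 0.63 [331.008  123.9936] [ 0.6146 -0.0996  0.19  ]
lever_knob top 0.54 [335.4112 140.3904] [ 0.5846 -0.1058  0.19  ]
lever_knob side 0.81 [310.6816 208.0128] [ 0.6176 -0.1038  0.19  ]
   tri [ 0.6175 
[... 267 characters left out ...]
0.1741  0.117 ]
   tri [ 0.6047 -0.1218  0.1136]
roller top 0.93 [331.6224 162.2016] [ 0.5948 -0.1315  0.    ]
roller side 0.74 [298.496  287.3088] [ 0.5941 -0.1329  0.    ]
   tri [ 0.5949 -0.1318 -0.0015]
paint_jar top 0.81 [259.6864 162.5856] [0.5963 0.0222 0.    ]
paint_jar side 0.74 [277.8112 235.3152] [0.5987 0.0223 0.    ]
   tri [ 0.5975  0.0222 -0.    ]
paint_tin top 0.62 [426.5984 177.6   ] [ 0.558  -0.3314  0.    ]
paint_tin side 0.96 [316.9792 379.2   ] [ 0.5577 -0.3297  0.    ]
   tri [ 0.5574 -0.3306  0.002 ]
palette_knife top 0.92 [318.0032 221.9904] [ 0.4669 -0.0967  0.    ]
palette_knife side 0.68 [235.9808 287.3088] [ 0.4693 -0.0977  0.    ]
   tri [ 0.4683 -0.0969 -0.0011]
```

```bash
cat > fit.py <<'E'
from h import *
from scipy.optimize import least_squares
np.set_printoptions(precision=4,suppress=True)
def proj(p,X):
    Q=(np.atleast_2d(X)-np.array(p['origin']))@rot(p['rotation']); q=Q@np.array(p['camera_matrix']).T
    return q[:,:2]/q[:,2:]
def own(v,X):
    c,s=np.cos(v[2]),np.sin(v[2]); X=np.atleast_2d(X); return np.c_[v[0]+c*X[:,0]-s*X[:,1],v[1]+s*X[:,0]+c*X[:,1],X[:,2]]
corners=np.array([[a*.07,b*.07,.12] for a,b in((1,1),(1,-1),(-1,-1),(-1,1))])
H=lambda v:own(v,np.array([[.034,.022,.12],[-.034,.022,.12],[0,.022,.12],[0,-.022,.12],[.034,-.022,.12],[-.034,-.022,.12]]))
E
python3 - <<'E'
from fit import *
P={n:snapshot(n) for n in('top','side')}
v0=np.array([.5945,-.1335,-.33]); obs=[]
for n,p in P.items():
    hsv=cv2.cvtColor(p['img'],cv2.COLOR_BGR2HSV).astype(int)
    for nm,X,(lo,hi) in (('y',[.024,-.046,.122],(20,33)),('r',[-.024,-.046,.122],(-6,6))):
        g=proj(p,own(v0,X))[0]
        h=hsv[...,0]; h=np.where(h>170,h-180,h)
        yy,xx=np.mgrid[:384,:512]
        m=(h>=lo)&(h<=hi)&(hsv[...,1]>130)&(hsv[...,2]>70)&(np.hypot(xx-g[0],yy-g[1])<15)
        if m.sum()>10: obs.append((n,X,np.array([xx[m].mean(),yy[m].mean()])+.5)); print(n,nm,g,obs[-1][2],m.sum())
f=lambda v:np.concatenate([(proj(P[n],own(v,X))[0]-u) for n,X,u in obs])
r=least_squares(f,v0); print(r.x,r.fun)
v=r.x; out=[]
for n,p in P.items():
    c=proj(p,own(v,[0,0,.14]))[0]; x0,y0=int(c[0]-48),int(c[1]-36)
    im=cv2.resize(p['img'][y0:y0+72,x0:x0+96],None,fx=6,fy=6,interpolation=cv2.INTER_CUBIC)
    k=lambda X:((proj(p,X)-[x0,y0])*6).astype(int)
    cv2.polylines(im,[k(own(v,corners))],True,(255,0,255),1)
    h=k(H(v))
    for a,b in((0,1),(2,3),(4,5)): cv2.line(im,tuple(map(int,h[a])),tuple(map(int,h[b])),(0,255,0),1)
    out.append(im)
cv2.imwrite('pics/b.png',cv2.resize(np.vstack(out),None,fx=.69,fy=.69))
E
```

```text
top y [370.4913 141.569 ] [372.8239 144.6972] 71
top r [363.8053 165.0499] [364.9118 167.7794] 68
side y [316.0433 265.943 ] [313.6176 270.3824] 34
side r [289.63   264.8444] [288.3413 267.3095] 63
[ 0.5919 -0.1391 -0.4006] [ 1.0781  0.0145  0.591  -0.1245  0.3985 -1.2717 -0.8364 -0.7418]
```

View pics/b.png

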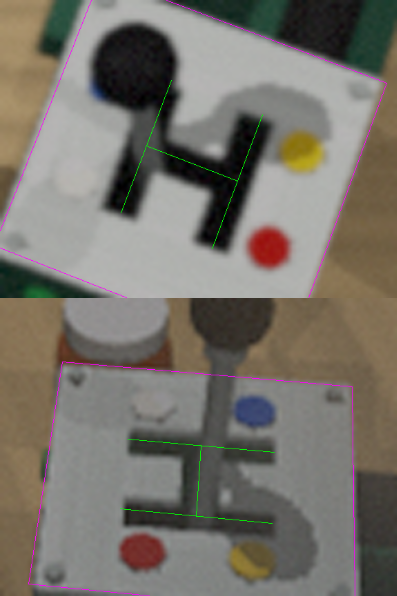

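{"fn": "arm_command", "kwargs": {
  "commands": "0 0 -50 0 0 4.9 0; 0 0 -50 0 0 0 0; -51 -30 0 0 0 0 0; -51 -30 0 0 0 0 0; -51 -30 0 0 0 0 0; -51 -30 0 0 0 0 0; -51 -30 0 0 0 0 0; -51 -30 0 0 0 0 0; -51 -30 0 0 0 0 0; -51 -30 0 0 0 0 0"
}}

```text
time: 2.7
tool_pos: [0.4547, 0.1472, 0.309]
ee_rot: [3.141, 0.005, 2.776]
wrist_force: [0.5, 0.3, -0.2]
width: 0.0009
```

{"fn": "arm_command", "kwargs": {
  "commands": "-47 -29 0 0 0 0 0; -47 -29 0 0 0 0 0; -47 -29 0 0 0 0 0; -47 -29 0 0 0 0 0; -47 -29 0 0 0 0 0; -40 -20 0 0 0 0 0; 0 0 0 0 0 0 0"
}}

```text
time: 3.58
tool_pos: [0.6592, -0.1189, 0.3074]
ee_rot: [3.14, 0.003, 2.77]
wrist_force: [0.0, 0.0, -0.6]
width: 0.0006
```

```bash
cat > w.py <<'E'
from fit import *
import sys
v=np.array([.593,-.137,-.37])
o=robot.get_obs(); t=np.array(o['tool_pos']); Rm=own([0,0,v[2]],np.eye(3)).T
print(o['time'],'tcp own mm',1e3*((t-[v[0],v[1],0])@Rm),np.array(o['ee_rot']),o['wrist_force'])
P={n:snapshot(n) for n in('top','side','wrist')}
for q in ('lever_knob','lever_stem','gate_middle','yellow_mark','red_mark'):
    rs=[]
    for n,p in P.items():
        k=models.tip_of(q,p)[:1]
        if k and k[0]['conf']>.4:
            rs.append(ray(p,k[0]['centre'])); z={'lever_knob':.19,'lever_stem':.1165}.get(q,.12)
            print(q,n,round(k[0]['conf'],2),1e3*((onz(p,k[0]['centre'],z)-[v[0],v[1],0])@Rm))
    if len(rs)>1: print('  tri own mm',1e3*((tri(rs)-[v[0],v[1],0])@Rm))
if len(sys.argv)>1: cv2.imwrite('pics/%s.png'%sys.argv[1],np.hstack([P['wrist']['img'][::1,::1],P['side']['img'][100:400:,200:450]][:1]+[cv2.resize(P['side']['img'][140:332,230:358],(256,384))]))
E
python3 w.py c
```

```text
3.575 tcp own mm [ 55.2219  40.7818 307.374 ] [3.14   0.0029 2.7701] [ 0.0196  0.0406 -0.6461]
lever_knob top 0.5 [ 12.2489  42.7312 190.    ]
lever_knob side 0.77 [  7.4142  37.2618 190.    ]
lever_knob wrist 0.71 [  5.0894  37.7852 190.    ]
  tri own mm [  8.1366  39.7795 189.7983]
lever_stem side 0.65 [  1.961   14.1733 116.5   ]
lever_stem wrist 0.97 [  2.7184  20.0922 116.5   ]
  tri own mm [  2.5955  19.7462 110.6761]
gate_middle side 0.68 [  2.899    4.6107 120.    ]
gate_middle wrist 0.71 [ -0.1178  -3.4455 120.    ]
  tri own mm [  1.0812  -2.5308 127.5154]
yellow_mark side 0.63 [ 25.4786 -45.1243 120.    ]
yellow_mark wrist 0.64 [ 18.9433 -48.1431 120.    ]
  tri own mm [ 22.0012 -47.5698 122.5006]
red_mark side 0.62 [-26.9362 -49.8287 120.    ]
red_mark wrist 0.52 [-25.0744 -43.4616 120.    ]
  tri own mm [-26.0985 -44.8113 114.1205]
```

View pics/c.png

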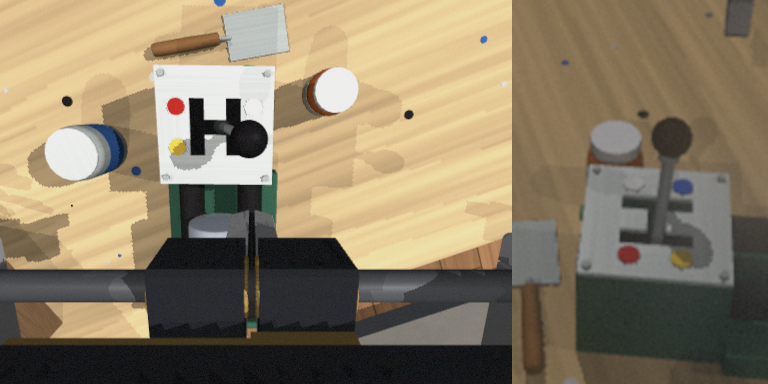

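{"fn": "arm_command", "kwargs": {
  "commands": "0 0 45 0 0 0 0; 0 0 45 0 0 0 0; 0 0 35 0 0 0 0; 0 0 0 0 0 0 0; 8 0 0 0 0 0 0; 6 0 0 0 0 0 0; 5 0 0 0 0 0 0; 4 0 0 0 0 0 0; 0 0 0 0 0 0 0"
}}

```text
time: 5.6
tool_pos: [0.6401, -0.1087, 0.1913]
ee_rot: [3.137, 0.023, 2.773]
wrist_force: [0.2, -1.5, -1.0]
width: 0.0004
```

```bash
python3 w.py d
```

```text
5.6 tcp own mm [ 33.7106  43.3776 191.332 ] [3.1374 0.0234 2.773 ] [ 0.2277 -1.4878 -0.9908]
lever_knob side 0.74 [  -9.4203 -146.6446  190.    ]
lever_knob wrist 0.56 [  4.526   39.2203 190.    ]
  tri own mm [ 23.5817  28.9315 -15.9432]
lever_stem side 0.64 [  6.1596  15.5841 116.5   ]
lever_stem wrist 0.88 [  0.7741  21.3874 116.5   ]
  tri own mm [  4.104   21.0581 110.2111]
gate_middle side 0.72 [  1.5361   4.7821 120.    ]
gate_middle wrist 0.93 [ -0.5339  -3.0961 120.    ]
  tri own mm [ -0.1127  -1.7858 126.6478]
yellow_mark side 0.52 [ 22.4271 -46.8688 120.    ]
yellow_mark wrist 0.77 [ 22.0189 -47.1552 120.    ]
  tri own mm [ 22.1995 -47.0798 120.1719]
red_mark side 0.52 [-29.368  -49.6037 120.    ]
red_mark wrist 0.7 [-27.9465 -45.2628 120.    ]
  tri own mm [-28.6061 -46.5275 116.4728]
```

View pics/d.png

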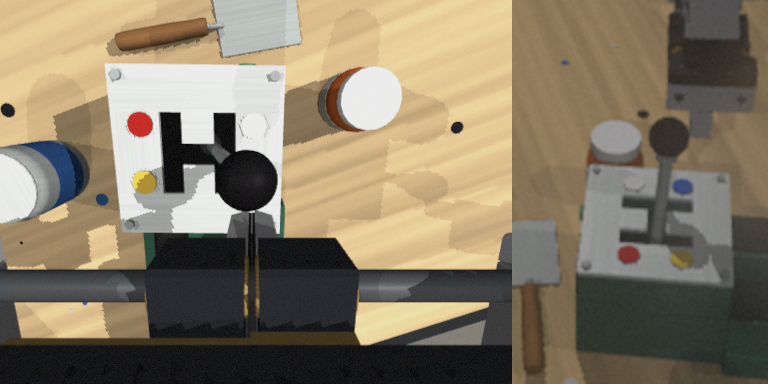

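{"fn": "arm_command", "kwargs": {
  "commands": "-3 0 5 0 0 0 0; 0 0 8 0 0 0 0; 4 0 0 0 0 0 0; 4 0 0 0 0 0 0; 3 0 0 0 0 0 0; 0 0 0 0 0 0 0"
}}

```text
time: 7.25
tool_pos: [0.6324, -0.1058, 0.1758]
ee_rot: [3.138, 0.022, 2.773]
wrist_force: [1.8, -0.2, -1.7]
width: 0.0003
```

```bash
python3 w.py e
```

```text
7.25 tcp own mm [ 25.4469  43.335  175.7568] [3.1377 0.0218 2.7729] [ 1.7773 -0.16   -1.7457]
lever_knob top 0.6 [ -2.5576  46.388  190.    ]
lever_knob side 0.93 [  1.2034  46.8247 190.    ]
lever_knob wrist 0.59 [ -4.0721  39.1709 190.    ]
  tri own mm [ -2.091   43.1724 191.6358]
lever_stem side 0.71 [ -3.8131  21.6035 116.5   ]
lever_stem wrist 0.59 [ -0.106   20.2553 116.5   ]
  tri own mm [ -2.2004  20.2248 118.4706]
gate_middle side 0.59 [  1.9445   3.7225 120.    ]
gate_middle wrist 0.62 [ -0.2308  -3.2764 120.    ]
  tri own mm [  0.2162  -2.0249 125.6501]
yellow_mark wrist 0.81 [ 21.8257 -46.1024 120.    ]
red_mark side 0.65 [-21.899  -54.6118 120.    ]
red_mark wrist 0.75 [-25.6969 -43.0071 120.    ]
  tri own mm [-23.3724 -46.5047 110.2922]
```

View pics/e.png

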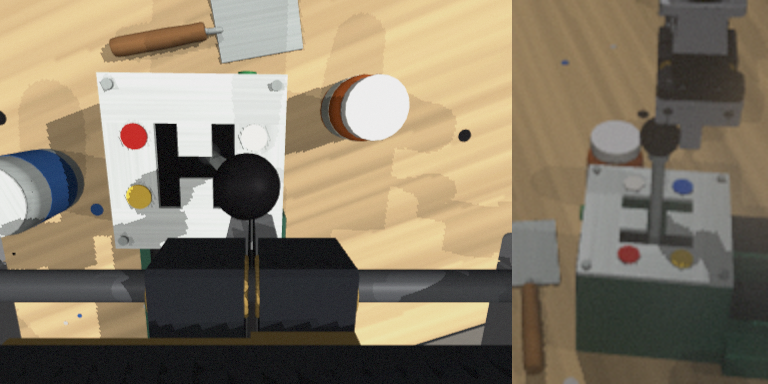

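{"fn": "arm_command", "kwargs": {
  "commands": "-8 0 0 0 0 0 0; -8 0 -10 0 0 0 0; 0 20 -55 0 0 0 0; 20 30 0 0 0 0 0; 23 5 0 0 0 0 0; 0 0 0 0 0 0 0; 0 0 40 0 0 0 0; 0 0 24 0 0 0 0; 0 0 0 0 0 0 0"
}}

```text
time: 9.28
tool_pos: [0.6303, -0.0461, 0.1748]
ee_rot: [3.138, 0.019, 2.77]
wrist_force: [0.2, -0.5, -0.0]
width: 0.0005
```

```bash
python3 w.py|head -5
```

```text
9.275 tcp own mm [  1.9187  98.2688 174.7664] [3.1382 0.0191 2.7701] [ 0.1716 -0.4715 -0.0113]
lever_knob top 0.51 [ -1.4668  39.6042 190.    ]
lever_knob side 0.96 [ -0.4153  40.5069 190.    ]
lever_knob wrist 0.73 [ -4.4052  39.9641 190.    ]
  tri own mm [ -1.9701  39.8116 189.7494]
```

{"fn": "arm_command", "kwargs": {
  "commands": "4 -10 0 0 0 0 0; 0 -9 0 0 0 0 0; 0 -8 0 0 0 0 0; 0 -8 0 0 0 0 0; 0 -5 0 0 0 0 0"
}}

```text
time: 10.8
tool_pos: [0.6124, -0.0828, 0.1787]
ee_rot: [3.134, 0.026, 2.771]
wrist_force: [1.0, 1.7, 2.2]
width: 0.0001
```

{"fn": "arm_command", "kwargs": {
  "commands": "0 -8 0 0 0 0 0; 0 -8 0 0 0 0 0; 0 -8 0 0 0 0 0; 0 -8 0 0 0 0 0"
}}

```text
time: 11.3
tool_pos: [0.6003, -0.1144, 0.1787]
ee_rot: [3.134, 0.027, 2.772]
wrist_force: [0.4, 1.2, 1.0]
width: 0.0002
```

```bash
python3 w.py|head -8
```

```text
11.3 tcp own mm [ -1.422   23.7194 178.7322] [3.1338 0.0269 2.7719] [0.4007 1.1853 1.0128]
lever_knob top 0.66 [ -1.2762  -6.386  190.    ]
lever_knob side 0.96 [  0.3996   2.1161 190.    ]
lever_knob wrist 0.84 [ -1.9235 -10.4559 190.    ]
  tri own mm [ -2.8295  -7.044  197.0664]
lever_stem top 0.51 [  0.2995  -1.3625 116.5   ]
lever_stem side 0.87 [ -0.6203   1.5761 116.5   ]
lever_stem wrist 0.91 [ -3.3277  -4.3298 116.5   ]
```

{"fn": "arm_command", "kwargs": {
  "commands": "0 -8 0 0 0 0 0; 0 -8 0 0 0 0 0; 0 -8 0 0 0 0 0; 0 -6 0 0 0 0 0; 0 -5 0 0 0 0 0; 0 0 0 0 0 0 0"
}}

```text
time: 12.95
tool_pos: [0.5869, -0.148, 0.1779]
ee_rot: [3.131, 0.026, 2.772]
wrist_force: [0.2, 1.0, -0.7]
width: 0.0003
```

```bash
python3 w.py f
```

```text
12.95 tcp own mm [ -1.7342 -12.4199 177.8954] [3.1315 0.0258 2.7721] [ 0.2417  1.0495 -0.7074]
lever_knob top 0.54 [ -1.1012 -40.6268 190.    ]
lever_knob side 0.84 [ -4.2655 -37.9009 190.    ]
lever_knob wrist 0.6 [ -3.7657 -44.8979 190.    ]
  tri own mm [ -4.2632 -42.0531 194.3586]
lever_stem side 0.64 [  1.7249 -23.9479 116.5   ]
lever_stem wrist 0.89 [ -2.9404 -21.4474 116.5   ]
  tri own mm [  0.1498 -21.125  112.3348]
gate_middle top 0.63 [ -0.9403   2.9126 120.    ]
gate_middle side 0.93 [ -4.828   -5.1346 120.    ]
gate_middle wrist 0.61 [ -3.3604  -3.2978 120.    ]
  tri own mm [ -2.1743  -0.4658 115.9126]
yellow_mark side 0.63 [ 22.4292 -49.2243 120.    ]
red_mark wrist 0.75 [-24.7709 -44.8862 120.    ]
```

View pics/f.png

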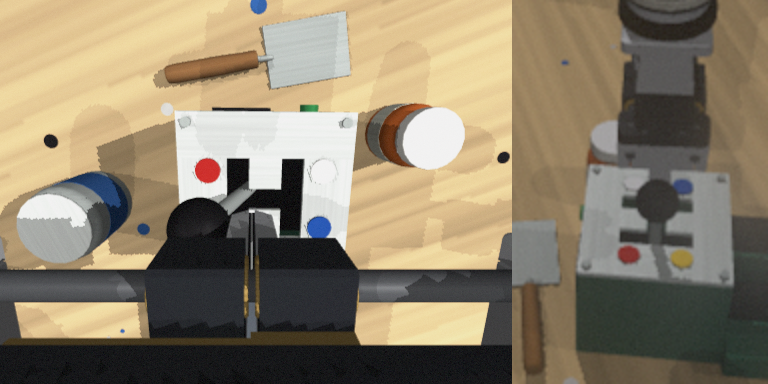

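{"fn": "arm_command", "kwargs": {
  "commands": "0 -3 0 0 0 0 0; 0 0 0 0 0 0 0; 0 12 0 0 0 0 0; 0 5 -55 0 0 0 0; 30 0 -10 0 0 0 0; 20 -20 0 0 0 0 0; 0 -32 0 0 0 0 0; 0 0 0 0 0 0 0; 0 0 35 0 0 0 0; 0 0 30 0 0 0 0; 0 0 0 0 0 0 0"
}}

```text
time: 15.22
tool_pos: [0.5277, -0.1591, 0.1776]
ee_rot: [3.13, 0.027, 2.777]
wrist_force: [0.5, 0.1, -0.2]
width: 0.0003
```

```bash
python3 w.py
```

```text
15.225 tcp own mm [-52.9255 -44.1819 177.6013] [3.1298 0.0272 2.7767] [ 0.5277  0.0779 -0.1767]
lever_knob top 0.58 [  2.7943 -43.9638 190.    ]
lever_knob side 0.79 [ -3.7352 -46.2703 190.    ]
lever_knob wrist 0.62 [ -6.9257 -44.9872 190.    ]
  tri own mm [ -1.6241 -44.4084 187.8422]
lever_stem top 0.42 [ -0.1142 -26.2729 116.5   ]
lever_stem side 0.6 [ -6.4859 -29.643  116.5   ]
lever_stem wrist 0.55 [ -5.3717 -23.0627 116.5   ]
  tri own mm [ -3.4989 -25.2707 114.3536]
gate_middle top 0.85 [ -3.2608  -0.7801 120.    ]
gate_middle side 0.61 [  2.1272   4.3384 120.    ]
  tri own mm [ -0.922    0.2178 122.5438]
yellow_mark side 0.64 [ 25.857  -41.2515 120.    ]
red_mark side 0.64 [-20.9877 -54.2542 120.    ]
```

{"fn": "arm_command", "kwargs": {
  "commands": "-12 0 6 0 0 0 0; -9 0 0 0 0 0 0; -9 0 0 0 0 0 0; -9 0 0 0 0 0 0; -9 0 0 0 0 0 0; -9 0 0 0 0 0 0"
}}

```text
time: 16.88
tool_pos: [0.5844, -0.182, 0.1744]
ee_rot: [3.13, 0.028, 2.776]
wrist_force: [-1.1, -0.3, -1.8]
width: 0.0007
```

```bash
python3 w.py g
```

```text
16.875 tcp own mm [  8.2799 -45.0344 174.3696] [3.1305 0.0283 2.7758] [-1.0711 -0.31   -1.7938]
lever_knob top 0.46 [ 32.9844 -36.9866 190.    ]
lever_knob side 0.54 [ 37.1556 -50.7113 190.    ]
  tri own mm [ 38.3947 -38.8067 177.5598]
lever_stem top 0.44 [ 14.8054 -19.3921 116.5   ]
lever_stem side 0.82 [ 21.537  -25.0085 116.5   ]
lever_stem wrist 0.81 [ 15.2301 -20.9636 116.5   ]
  tri own mm [ 19.2576 -19.7754 108.789 ]
gate_middle top 0.87 [  3.6072   2.5638 120.    ]
gate_middle side 0.84 [  3.596  -1.976 120.   ]
gate_middle wrist 0.95 [ -1.9209  -2.7692 120.    ]
  tri own mm [  2.7063   0.5994 115.8531]
yellow_mark side 0.55 [ 22.0512 -41.8877 120.    ]
yellow_mark wrist 0.59 [ 19.2935 -48.4379 120.    ]
  tri own mm [ 19.6267 -47.7863 125.3393]
red_mark side 0.41 [-23.2714 -50.6644 120.    ]
red_mark wrist 0.96 [-27.1255 -46.8705 120.    ]
  tri own mm [-24.7647 -46.5916 114.7161]
```

View pics/g.png

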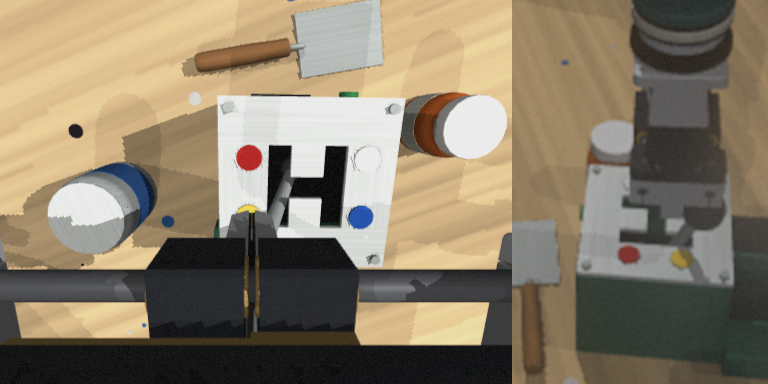

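{"fn": "arm_command", "kwargs": {
  "commands": "-4 0 0 0 0 0 0; -4 0 0 0 0 0 0; -3 0 0 0 0 0 0; 0 0 0 0 0 0 0"
}}

```text
time: 18.27
tool_pos: [0.5937, -0.1854, 0.1737]
ee_rot: [3.13, 0.025, 2.776]
wrist_force: [-1.5, -0.4, 0.8]
width: 0.0008
```

```bash
python3 w.py
```

```text
18.275 tcp own mm [ 18.1779 -44.8431 173.749 ] [3.1302 0.0246 2.7759] [-1.4759 -0.437   0.8344]
lever_knob top 0.78 [ 44.9571 -42.2877 190.    ]
lever_knob side 0.8 [ 45.9074 -41.1519 190.    ]
  tri own mm [ 45.2944 -42.0834 190.6023]
lever_stem top 0.74 [ 15.9269 -26.5613 116.5   ]
lever_stem side 0.86 [ 20.9486 -16.2106 116.5   ]
lever_stem wrist 0.64 [ 21.5579 -22.4998 116.5   ]
  tri own mm [ 17.6935 -24.2578 123.9185]
gate_middle top 0.84 [  1.313    0.2978 120.    ]
gate_middle side 0.94 [ -2.7852  -5.9243 120.    ]
gate_middle wrist 0.91 [ -1.1437  -1.6834 120.    ]
  tri own mm [ -0.1615  -0.8206 116.0917]
yellow_mark top 0.63 [ 14.4398 -25.5863 120.    ]
yellow_mark wrist 0.81 [ 19.7576 -47.9579 120.    ]
  tri own mm [ 76.2242 -47.6668 -53.8708]
red_mark side 0.52 [-26.9989 -48.4656 120.    ]
red_mark wrist 0.68 [-27.6248 -46.1966 120.    ]
  tri own mm [-27.1666 -46.1633 117.2876]
```

{"fn": "arm_command", "kwargs": {
  "commands": "-3 0 0 0 0 0 0; 0 0 0 0 0 0 0"
}}

```text
time: 19.42
tool_pos: [0.5954, -0.186, 0.1737]
ee_rot: [3.13, 0.022, 2.776]
wrist_force: [-2.6, 1.0, 0.9]
width: 0.0004
```

Force has only just begun to rise, which suggests the stem is at the buffer. Now I'll back off, lift and move clear, then check.

{"fn": "arm_command", "kwargs": {
  "commands": "8 0 0 0 0 0 0; 20 0 0 0 0 0 0; 20 0 -40 0 0 0 0; 30 0 -50 0 0 0 0; 50 0 -20 0 0 0 0; 40 40 0 0 0 0 0; 0 0 0 0 0 0 0; 0 0 0 0 0 0 0"
}}

```text
time: 20.42
tool_pos: [0.4478, -0.088, 0.2858]
ee_rot: [3.13, 0.039, 2.774]
wrist_force: [1.0, -0.4, -0.1]
width: 0.0007
```

```bash
python3 w.py
python3 - <<'E'
from fit import *
P={n:snapshot(n) for n in('top','side')}
for q in('paint_jar','paint_tin','palette_knife'):
    print(q,tri([ray(p,models.tip_of(q,p)[0]['centre']) for p in P.values()]))
cv2.imwrite('pics/h.png',np.hstack([cv2.resize(P['top']['img'][80:230,250:450],(400,300)),cv2.resize(P['side']['img'][190:340,220:420],(400,300))]))
E
```

```text
20.425 tcp own mm [-153.0718   -6.808   285.8089] [3.1299 0.0387 2.7745] [ 0.9568 -0.3856 -0.0652]
lever_knob side 0.94 [ 43.8498 -46.5503 190.    ]
lever_stem side 0.97 [ 25.2185 -27.2042 116.5   ]
gate_middle top 0.94 [ -1.1051   5.0902 120.    ]
gate_middle side 0.88 [  1.2483  -0.4176 120.    ]
  tri own mm [  1.1868   4.6834 114.3643]
yellow_mark side 0.51 [ 27.5082 -46.3861 120.    ]
red_mark top 0.65 [-146.4875    2.616   120.    ]
red_mark side 0.51 [-25.3639 -53.7661 120.    ]
  tri own mm [-77.4546   3.8203  32.8185]
paint_jar [ 0.6029  0.0209 -0.0066]Traceback (most recent call last):
  File "<stdin>", line 4, in <module>
IndexError: list index out of range
```

{"fn": "arm_command", "kwargs": {
  "commands": "20 50 0 0 0 0 0; 20 50 0 0 0 0 0; 0 50 0 0 0 0 0; 0 50 0 0 0 0 0; 0 0 0 0 0 0 0; 0 0 0 0 0 0 0"
}}

```text
time: 22.32
tool_pos: [0.4834, 0.1173, 0.286]
ee_rot: [3.13, 0.038, 2.77]
wrist_force: [-0.9, -0.6, -1.7]
width: 0.0002
```

```bash
python3 w.py
python3 - <<'E'
from fit import *
P={n:snapshot(n) for n in('top','side')}
cv2.imwrite('pics/h.png',np.hstack([cv2.resize(P['top']['img'][80:230,250:450],(400,300)),cv2.resize(P['side']['img'][190:340,220:420],(400,300))]))
for q in('paint_jar','paint_tin','palette_knife'):
    print(q,[onz(p,models.tip_of(q,p)[0]['centre'],0) for p in P.values() if models.tip_of(q,p)])
E
```

```text
22.325 tcp own mm [-194.1736  197.456   286.0248] [3.1303 0.0376 2.7701] [-0.8832 -0.5549 -1.6799]
lever_knob top 0.75 [-23.2973   6.7398 190.    ]
lever_knob side 0.65 [ 47.6809 -49.451  190.    ]
  tri own mm [ 30.0102   4.8971 119.5857]
lever_stem top 0.91 [ 20.9696 -22.9285 116.5   ]
lever_stem side 0.88 [ 23.0469 -21.4549 116.5   ]
lever_stem wrist 0.57 [ 18.2625 -17.4526 116.5   ]
  tri own mm [ 22.2312 -21.0231 113.7176]
gate_middle top 0.81 [  0.4073   2.742  120.    ]
gate_middle side 0.83 [  0.1461   6.2523 120.    ]
gate_middle wrist 0.6 [ -4.7628  -6.5355 120.    ]
  tri own mm [ -3.1006  -0.12   125.0436]
yellow_mark top 0.74 [ -11.5954 -162.5202  120.    ]
yellow_mark side 0.61 [ 23.5361 -42.9366 120.    ]
yellow_mark wrist 0.53 [ 16.2862 -48.9216 120.    ]
  tri own mm [  4.3819 -92.7729 144.3946]
red_mark top 0.55 [-28.3327 -48.147  120.    ]
red_mark side 0.55 [-26.661 -47.702 120.   ]
red_mark wrist 0.41 [-24.358  -42.5932 120.    ]
  tri own mm [-25.8475 -46.0924 118.1445]
paint_jar [array([0.6011, 0.0215, 0.    ]), array([0.6036, 0.0136, 0.    ])]
paint_tin [array([ 0.5501, -0.3243,  0.    ]), array([ 0.5579, -0.3307,  0.    ])]
palette_knife [array([ 0.4698, -0.0927,  0.    ]), array([ 0.4774, -0.0938,  0.    ])]
```

View pics/h.png

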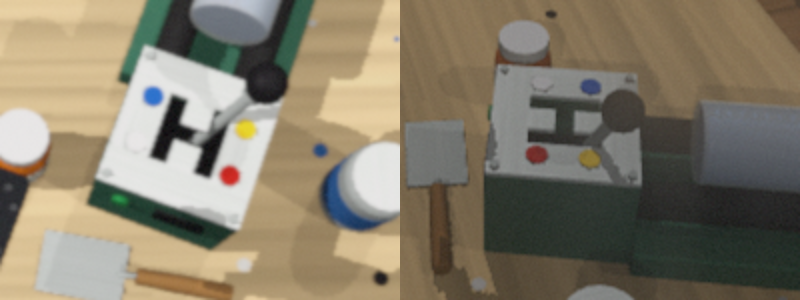

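```bash
python3 -c "
from bench import robot
o=robot.get_obs(); print(o['time'],max(map(abs,o['qvel'])),o['wrist_force']); print(robot.close_job())"
```

```text
23.925 0.0014373007084394684 [ 0.26750846  0.84511999 -0.42888205]
the job is handed in; nothing more can be done
None
```

I moved the lever from the left leg, across the bar, and into the far right slot with the yellow mark, then handed the job in at about 24 s. Hand-in gives no verdict, so the result rests on my last checks.

**How it went:** I pushed the knob with the shut fingertips in three moves: back to neutral, across to the right leg, then forward into the slot. Wrist forces after each move stayed below about 4 N. No push went towards the red slot.

**Last checks, in the gate's frame:**
- **Lever:** the stem measured about (22, -21 to -23) mm, against a home point of about (23, -23) mm. The final fingertip position puts the knob about 48 mm forward, which is home. I felt only a slight rise in force at the end, so contact with the rubber buffer is likely but not certain.
- **Loose things:** the jar, tin and palette knife all look undisturbed. Their network positions agree with the start to within about 11 mm, which is roughly the scatter of those readings.
- **Arm:** it stands still and clear of everything.

**Disagreements:** some late network readings were clearly wrong and I set them aside. These were the knob and the yellow mark in the top view, and one earlier reading of the red mark. The picture itself shows the lever in the yellow slot.

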